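# Seat the carving blank in the bench stop

## Robot

A 6-joint arm with a two-finger parallel gripper is mounted at the origin on the work surface. World frame = base frame: x ahead of the robot, y to its left, z up, the work surface at z = 0. Lengths are in m, angles in rad, forces in N, time in s.
With the tool pointing down it reaches from about 0.275 to 1 m from the base axis. Payload 8.4 kg.
Tool frame: the origin (TCP) lies at the very end of the fingers, on their centre line; the grasp point (between the pads) lies 19 mm behind it; z points along the fingers, y is the line along which they close (so a half turn about z gives the same grasp; the last joint's range is limited). The gripper opens to 85 mm and grips with 20 to 120 N. Pads are 22 mm wide; open, the fingers measure 114 mm over their backs; the gripper's body (76 mm by 85 mm) begins 54 mm behind the grasp point. The pads swing forward as they close: fully open they stand 13 mm farther back than shut.
Start: joints at [-1.303, 0.353, 1.633, -0, 1.155, -0.002], TCP at [0.167, -0.602, 0.231] pointing down, gripper open.
Joint ranges: [-2.63, 2.63], [-0.92, 2.1], [0.06, 2.66], [-1.3, 4.44], [0, 2.69], [-3.02, 3.02]. Speed limits (rad/s): [2.22, 2.22, 2.79, 3.14, 3.14, 3.14].

## Interface

Orientations are given as a rotation vector (axis times angle).
In Python, from cell import get_obs, camera, calibration, r gives the robot as it stands.
- The arm moves only by the shell command python3 -m handwheel 'ROWS'. ROWS is JSON, a list of rows, each an object with "linear": the shift along the tool's x, y, z in mm, a list of three; "yaw": the turn about the tool's z in degrees; "claw": the closure, from 0 (fully open) to 1 (shut). A call has 1 to 10 rows; each row shifts and turns the commanded pose from where the row before left it, along the tool's axes as they then stand; what a row does not reach is not made up. A row lasts 1/12 s, in which the tool goes at most 41.7 mm and 7.16 degrees, less where a joint would pass 70% of its speed; a pose out of reach is approached as far as the arm can. A call with a gripper value outside its range is refused whole. The fingers move at their own pace and stop on an object; the grip force is fixed at half the most. Time passes only in rows, so rows that do not move let the fingers close. It gives the time, the measured TCP pose, the force, the opening and the grip force at its end, in the units of the state.
- get_obs(): the state, without advancing time (a new reading comes with each control period).
- camera(name): name is "side" or "top" or "wrist"; returns the picture (384x512x3 uint8, red, green, blue); there is no depth.
- calibration(name): a dict with "fov_y" (degrees; the focal length in pixels is half the picture's height over the tangent of half this angle, whatever the lens; pixels are square), "cx", "cy" (the principal point, pixels), "k1" (the pictures are not rectified: a ray, as slopes to the right and down, at radius r is drawn at 1 + k1 r^2 times it, then the intrinsics apply), "eye" and "rotation" of the camera in the world. Camera axes: x right, y down, z forward; pixel columns grow to the right and rows downward; lengths in m; the calibration is good to about 2 mm. A picture is of the moment at which its call begins: read the wrist's pose just before it. calibration takes no time and is no camera call; for the wrist camera it gives the pose at the moment of the call.
- r.job_done(): hands the job in; it is judged then, once.
The state is a dict: "clock": time; "qpos": joint angles; "joint_vel": joint speeds; "joint_torque": joint torques, N m; "eef_pos": TCP position; "orientation": TCP orientation; "contact_force": force on the tool from outside, world axes, zero at the start; "ft_torque": the same for the moment, N m; "width": opening from 0.0 (shut) to 1.0 (fully open); "finger_force": force on a finger pad.
Only numpy, scipy, OpenCV 4.12 (cv2) and the standard library are available. Lean on these libraries where they do the work, as an engineer would, in place of code of your own. Each camera call takes 0.05 s, during which the arm holds its last target. There are 200 camera calls.

## Task

Push the carving blank (the pale wooden block with a rosette marked on top) across the bench until its long side lies flat against the fence of the bench stop and its end butts snugly against the short centre stop. Only push it along the bench with the fingers, never lift or tip it; leave the sharpening stone and the two gouges where they are, and finish with the hand clear.

Things in the scene. Friction and masses are not known exactly. Their poses are not given: they have to be found in the camera images.
- blank: Pale wooden block, 90 (its x) by 130 (its y) by 34 mm high, rosette on top, 0.2 to 0.4 kg, loose, flat on the bench; it stops when no longer pushed. Origin: centre of its underside. Starts on the robot's side of the fence, turned up to 30 degrees to it, left or right of the centre stop; the way to the fence and along it to the centre stop is free. Either long side may go to the fence.
- bench_stop: Dark wooden T, fixed, 22 mm high all over. Fence: 500 mm long along its y (-250 to 250), 28 mm thick (x = 0 to 28); the face x = 0 looks to the robot. Origin: bench level, on that face, at mid length. x points away from the robot; turned up to 9 degrees. The seated blank has its origin at x = -45, y = 75 (left) or -75 mm (right) in this frame, its y along the fence.
- centre_stop (a point): Middle of the top of the short centre stop of the dark wooden T: a bar 20 mm wide (y = -10 to 10 mm in the T's frame) that stands out 60 mm from the fence towards the robot (x = -60 to 0), 22 mm high. Axes as the T's. The blank's end goes against its left or right flank.
- oilstone: Bystander: sharpening stone, grey, in a low wooden case 60 (x) by 180 (y) by 32 mm high, 0.55 kg, lying loose on the other side of the centre stop from the blank. Origin: centre of its underside. Not to be moved.
- gouge_wide: Bystander: wood gouge with a dark wooden ball-ended handle and a steel blade 32 mm wide, 261 mm long, up to 42 mm high, lying on the bench beyond the fence. Origin at bench level near its middle; its x points to the blade. Not to be moved.
- gouge_narrow: Bystander: the same with a mid-brown handle and a blade 20 mm wide, also beyond the fence. Not to be moved.

How it is judged:
By the outcome, as a careful person would: the job done as asked, in the order asked, and still so for the second after the job is handed in, with the robot touching nothing.
It also fails if it takes over 45 s, if anything falls off the work surface, if the arm or the gripper's body presses on something with over 40 N, if the wrist force passes 120 N, or if a joint passes its speed limit or range.

## Working session

There is one attempt and no reset: what is moved stays moved. The work goes in short steps, Python scripts to look and compute and a shell command to move; the robot and the scene stay as the last step left them, time stands still between calls to the robot, and variables do not carry over. Pictures are saved under pics/ and viewed, at most 10 in all, crops included, and the job is handed in when it is done.

```bash
ls; mkdir -p pics
python3 - <<'E'
from cell import get_obs,camera,calibration,r
import cv2
im=camera("top");cv2.imwrite("pics/top1.png",im[:,:,::-1])
print(calibration("top"));print(get_obs())
E
```

```text
pics
{'fov_y': 54.01682811512034, 'cx': 250.77639469026033, 'cy': 188.60096666896095, 'k1': -0.03256255503247015, 'eye': array([ 0.53415205, -0.02343345,  0.77782032]), 'rotation': array([-2.14119686,  2.16319062, -0.14035823])}
{'clock': 0.05, 'qpos': array([-1.30338383e+00,  3.53636560e-01,  1.63413270e+00,  1.82068966e-05,
        1.15518887e+00, -2.40290667e-03]), 'joint_vel': array([-0.00084292, -0.00037786, -0.00086514, -0.00074626, -0.00020507,
        0.0003419 ]), 'joint_torque': array([ 4.16396535e-03, -6.06888485e+01, -3.43167400e+01,  3.91975445e-04,
        3.92224698e-03,  1.58986808e-05]), 'eef_pos': array([ 0.16647531, -0.6019325 ,  0.23056953]), 'orientation': array([-3.11170551e+00, -4.22346802e-01,  2.57337505e-04]), 'contact_force': array([ 0.5726665 , -0.45793214, -0.52567005]), 'ft_torque': array([ 0.01465756,  0.04928087, -0.03868477]), 'finger_force': 0.0, 'width': 0.9994395285422825}
```

View pics/top1.png

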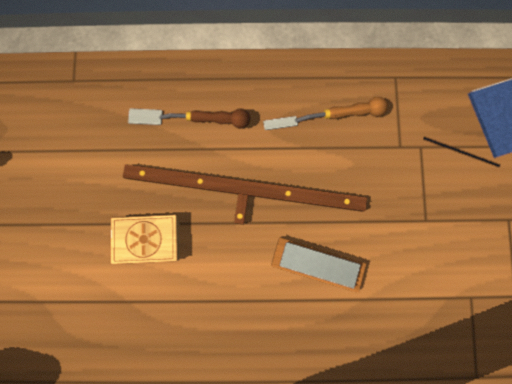

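The top view shows the blank at about (143,240), left of the centre stop (243,208). The fence runs from (125,172) to (369,203), and the stone is on the right at (320,263). I'll zoom in for the corners.

```bash
cat > h.py <<'E'
import numpy as np,cv2
from scipy.spatial.transform import Rotation as R
from cell import get_obs,camera,calibration,r
def K(c):
    f=192/np.tan(np.radians(c["fov_y"]/2)); return np.array([[f,0,c["cx"]],[0,f,c["cy"]],[0,0,1]])
def world(c,px,z):
    px=np.array(px,float).reshape(-1,1,2)
    d=(px[:,0]-[c["cx"],c["cy"]])/K(c)[0,0]; s=d.copy()
    for _ in range(20): s=d/(1+c["k1"]*(s**2).sum(1,keepdims=True))
    v=R.from_rotvec(c["rotation"]).apply(np.c_[s,np.ones(len(s))])
    return (c["eye"]+v*((z-c["eye"][2])/v[:,2])[:,None])[:,:2]
E
python3 - <<'E'
import cv2
im=cv2.imread("pics/top1.png")
cv2.imwrite("pics/c1.png",cv2.resize(im[150:280,100:260],None,fx=5,fy=4.6,interpolation=cv2.INTER_CUBIC)[:600])
E
```

```text
(no output)
```

View pics/c1.png

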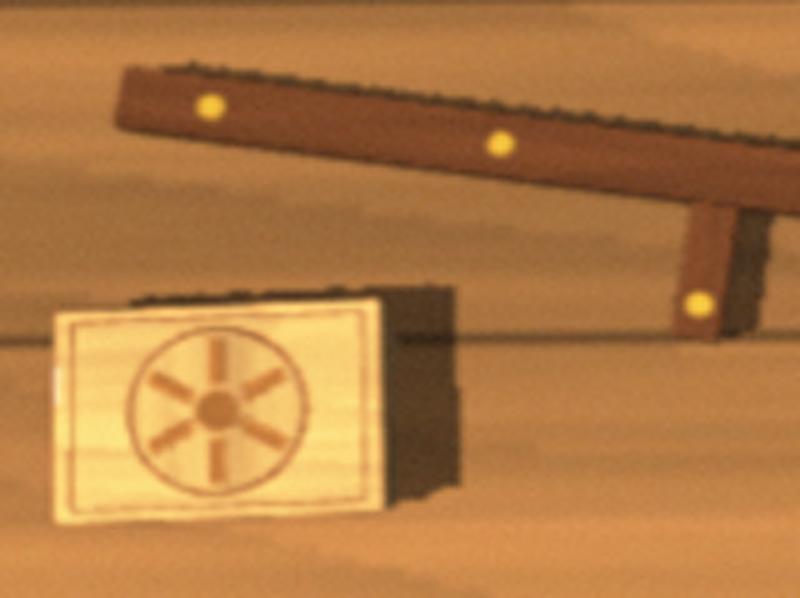

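The crop shows the blank's top corners at about (55,312), (380,298), (386,508) and (57,523). The brass pins on the T are clear, so I'll use their centroids for the T and a colour mask for the blank.

```bash
cat >> h.py <<'E'
def rect(pts):
    (cx,cy),(w,h),a=cv2.minAreaRect((pts*1000).astype(np.float32))
    b=cv2.boxPoints(((cx,cy),(w,h),a)); e=max((b[1]-b[0],b[2]-b[1]),key=np.linalg.norm)
    if e[1]<0:e=-e
    return np.array([cx,cy]),sorted([w,h]),np.degrees(np.arctan2(-e[0],e[1]))
def find(show=True):
    c=calibration("top"); im=camera("top").astype(int)
    hsv=cv2.cvtColor(im.astype(np.uint8),cv2.COLOR_RGB2HSV)
    m=((im[...,0]>215)&(im[...,1]>165)&(im[...,2]>80)).astype(np.uint8)
    cs=cv2.findContours(m,cv2.RETR_EXTERNAL,cv2.CHAIN_APPROX_NONE)[0]
    k=max(cs,key=cv2.contourArea)
    B=rect(world(c,k[:,0],.034))
    p=((hsv[...,0]>18)&(hsv[...,0]<32)&(hsv[...,1]>150)&(im[...,0]>170)).astype(np.uint8)
    n,_,st,ce=cv2.connectedComponentsWithStats(p)
    P=[ce[i] for i in range(1,n) if 5<st[i,4]<60 and cv2.pointPolygonTest(k,tuple(map(float,ce[i])),True)<-3]
    return B,P,c
E
python3 - <<'E'
from h import *
B,P,c=find();print(B)
for p in P: print(p,world(c,[p],.022)*1000)
print(world(c,[[111,217.8],[176,214.8],[177.2,260.4],[111.4,263.7]],.034)*1000)
E
```

```text
(array([535.26281738, 189.920578  ]), [88.88185119628906, 127.53463745117188], np.float32(2.1393466))
[327.08333333 113.        ] [[ 791.8599178  -183.17912026]]
[187.67741935 115.48387097] [[789.58305463 107.3462381 ]]
[141.88888889 172.72222222] [[669.59908649 199.54173204]]
[199.5625 180.75  ] [[651.73978095  81.33395617]]
[287.58823529 192.88235294] [[625.06685264 -96.86465944]]
[346.61904762 201.        ] [[ 607.31542415 -215.73273947]]
[239.52941176 215.64705882] [[5.80086892e+02 5.54347640e-01]]
[[577.45123814 255.15810879]
 [582.24719456 125.82921722]
 [493.34989181 122.20113364]
 [487.81795086 251.17541301]]
```

T frame: origin (624.6, -5.9) mm, turned -8.53°. The blank is at T(-117.4, 180.5), 10.7° off the fence, and should end at T(-45, 75). I'll align the tool with the T (yaw +24°, so tool x = T x and tool y = -T y), then travel behind the blank.

```bash
cat >> h.py <<'E'
O=np.array([624.6,-5.9]);TH=np.radians(-8.53);X=np.array([np.cos(TH),np.sin(TH)]);Y=np.array([-X[1],X[0]])
def T(p): d=np.asarray(p)-O; return np.round([d@X,d@Y],1)
def st():
    o=get_obs(); m=R.from_rotvec(o["orientation"]).as_matrix()
    f=o["contact_force"]
    print("t",round(o["clock"],2),"T",T(o["eef_pos"][:2]*1000),"z",round(o["eef_pos"][2]*1000,1),"yawT",round(np.degrees(np.arctan2(m[1,0],m[0,0])-TH),1),"tilt",round(np.degrees(np.arccos(-m[2,2])),1),"F_T",np.round([f[:2]@X,f[:2]@Y,f[2]],1),"w",round(o["width"],2))
E
python3 -m handwheel '[{"linear":[0,0,0],"yaw":6,"claw":0.2},{"linear":[0,0,0],"yaw":6,"claw":0.2},{"linear":[0,0,0],"yaw":6,"claw":0.2},{"linear":[0,0,0],"yaw":6,"claw":0.2},{"linear":[7,-38,0],"yaw":0,"claw":0.2},{"linear":[7,-38,0],"yaw":0,"claw":0.2},{"linear":[7,-38,0],"yaw":0,"claw":0.2},{"linear":[7,-38,0],"yaw":0,"claw":0.2},{"linear":[7,-38,0],"yaw":0,"claw":0.2},{"linear":[7,-38,0],"yaw":0,"claw":0.2}]'
python3 -m handwheel '[{"linear":[7,-38,0],"yaw":0,"claw":0.2},{"linear":[7,-38,0],"yaw":0,"claw":0.2},{"linear":[7,-38,0],"yaw":0,"claw":0.2},{"linear":[7,-38,0],"yaw":0,"claw":0.2},{"linear":[7,-38,0],"yaw":0,"claw":0.2},{"linear":[7,-38,0],"yaw":0,"claw":0.2},{"linear":[7,-38,0],"yaw":0,"claw":0.2},{"linear":[7,-38,0],"yaw":0,"claw":0.2},{"linear":[7,-38,0],"yaw":0,"claw":0.2},{"linear":[0,0,0],"yaw":0,"claw":0.2}]'
python3 -c "from h import *;st()"
```

```text
clock: 0.93
eef_pos: [0.242, -0.3812, 0.2309]
orientation: [-3.132, 0.235, 0.0]
contact_force: [1.4, -0.1, 1.0]
width: 0.799
finger_force: 0.0
clock: 1.77
eef_pos: [0.3566, -0.0487, 0.2315]
orientation: [-3.131, 0.224, -0.002]
contact_force: [-0.1, 0.3, -0.1]
width: 0.802
finger_force: 0.0
t 1.77 T [-258.7  -82.1] z 231.5 yawT 0.3 tilt 0.1 F_T [-0.2  0.3 -0.1] w 0.8
```

```bash
python3 -m handwheel '[{"linear":[7,-38,0],"yaw":0,"claw":0.2},{"linear":[7,-38,0],"yaw":0,"claw":0.2},{"linear":[7,-38,0],"yaw":0,"claw":0.2},{"linear":[7,-38,0],"yaw":0,"claw":0.2},{"linear":[7,-38,0],"yaw":0,"claw":0.2},{"linear":[7,-38,0],"yaw":0,"claw":0.2},{"linear":[7,-34,0],"yaw":0.3,"claw":0.2},{"linear":[0,0,30],"yaw":0,"claw":0.2},{"linear":[0,0,30],"yaw":0,"claw":0.2},{"linear":[0,0,30],"yaw":0,"claw":0.2}]'
python3 -m handwheel '[{"linear":[0,0,0],"yaw":0,"claw":0.2}]'
python3 -c "
from h import *;st()
im=camera('side');cv2.imwrite('pics/s1.png',im[:,:,::-1])"
```

```text
clock: 2.6
eef_pos: [0.4426, 0.198, 0.1402]
orientation: [-3.132, 0.24, -0.001]
contact_force: [-0.1, -0.3, 0.7]
width: 0.798
finger_force: 0.0
clock: 2.68
eef_pos: [0.439, 0.196, 0.1365]
orientation: [3.128, -0.241, -0.012]
contact_force: [-1.6, -0.9, -0.2]
width: 0.8
finger_force: 0.0
t 2.68 T [-213.5  172.1] z 136.5 yawT -0.3 tilt 0.5 F_T [-1.4 -1.1 -0.2] w 0.8
```

View pics/s1.png

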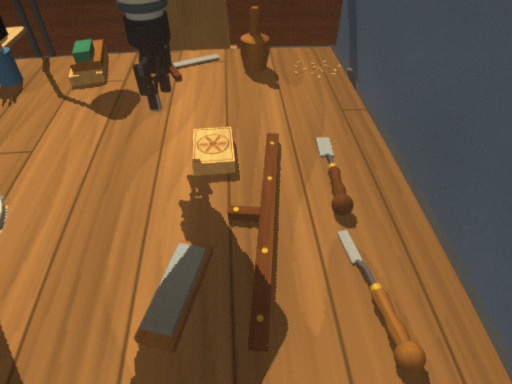

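The side view shows the open gripper at (153,75), on the robot's side of the blank at (213,150), with the way to the fence free. I'll descend next.

```bash
python3 -m handwheel '[{"linear":[0,-6,30],"yaw":0,"claw":0.2},{"linear":[0,0,30],"yaw":0,"claw":0.2},{"linear":[0,0,30],"yaw":0,"claw":0.2},{"linear":[0,0,25],"yaw":0,"claw":0.2},{"linear":[0,0,10],"yaw":0,"claw":0.2},{"linear":[0,0,0],"yaw":0,"claw":0.2},{"linear":[0,0,0],"yaw":0,"claw":0.2}]'
python3 -c "from h import *;st()"
```

```text
clock: 3.32
eef_pos: [0.4443, 0.2036, 0.0175]
orientation: [-3.132, 0.243, -0.001]
contact_force: [0.4, 0.4, 0.1]
width: 0.799
finger_force: 0.0
t 3.32 T [-209.3  180.5] z 17.5 yawT -0.3 tilt 0.1 F_T [0.3 0.5 0.1] w 0.8
```

```bash
python3 -m handwheel '[{"linear":[0,0,10],"yaw":0.3,"claw":0.2},{"linear":[0,0,0],"yaw":0,"claw":0.2},{"linear":[8,0,0],"yaw":0,"claw":0.2},{"linear":[8,0,0],"yaw":0,"claw":0.2},{"linear":[8,0,0],"yaw":0,"claw":0.2},{"linear":[8,0,0],"yaw":0,"claw":0.2},{"linear":[8,0,0],"yaw":0,"claw":0.2},{"linear":[8,0,0],"yaw":0,"claw":0.2},{"linear":[8,0,0],"yaw":0,"claw":0.2},{"linear":[8,0,0],"yaw":0,"claw":0.2}]'
python3 -m handwheel '[{"linear":[8,0,0],"yaw":0,"claw":0.2},{"linear":[8,0,0],"yaw":0,"claw":0.2},{"linear":[0,0,0],"yaw":0,"claw":0.2},{"linear":[0,0,0],"yaw":0,"claw":0.2}]'
python3 -c "
from h import *;st()
im=camera('top');cv2.imwrite('pics/t2.png',cv2.resize(im[140:290,80:260,::-1],None,fx=4,fy=4))"
```

```text
clock: 4.15
eef_pos: [0.507, 0.193, 0.0062]
orientation: [3.131, -0.251, -0.001]
contact_force: [-3.6, 0.9, 2.1]
width: 0.799
finger_force: 1.6
clock: 4.48
eef_pos: [0.5233, 0.1907, 0.0063]
orientation: [-3.131, 0.251, -0.002]
contact_force: [-0.7, 0.4, 0.0]
width: 0.8
finger_force: 0.0
t 4.48 T [-129.4  179.4] z 6.3 yawT -0.6 tilt 0.1 F_T [-0.7  0.3  0. ] w 0.8
```

View pics/t2.png

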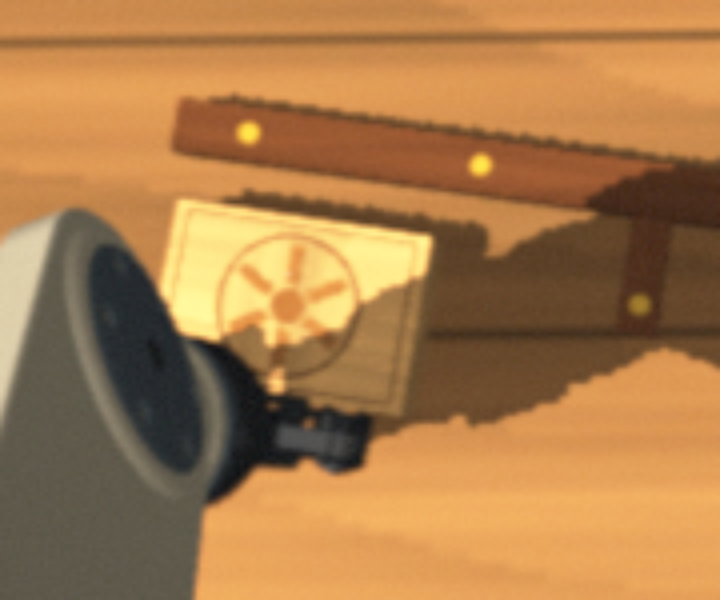

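The blank is now parallel to the fence, with its front-right corner at crop (432,236) and roughly 25 mm to go. I'll continue to contact, watching the force.

```bash
python3 -m handwheel '[{"linear":[6,0,0],"yaw":-0.6,"claw":0.2},{"linear":[6,0,0],"yaw":0,"claw":0.2},{"linear":[5,0,0],"yaw":0,"claw":0.2},{"linear":[3,0,0],"yaw":0,"claw":0.2},{"linear":[0,0,0],"yaw":0,"claw":0.2}]'
python3 -c "from h import *;st()"
python3 -m handwheel '[{"linear":[2,0,0],"yaw":0,"claw":0.2},{"linear":[2,0,0],"yaw":0,"claw":0.2},{"linear":[0,0,0],"yaw":0,"claw":0.2}]'
python3 -c "from h import *;st()"
```

```text
clock: 4.95
eef_pos: [0.5431, 0.1877, 0.0063]
orientation: [-3.133, 0.234, -0.001]
contact_force: [-0.5, 0.3, 0.2]
width: 0.798
finger_force: 0.0
t 4.95 T [-109.3  179.3] z 6.3 yawT -0.0 tilt 0.1 F_T [-0.5  0.2  0.2] w 0.8
clock: 5.2
eef_pos: [0.5462, 0.187, 0.0063]
orientation: [3.133, -0.234, -0.0]
contact_force: [-1.8, -0.6, 0.5]
width: 0.801
finger_force: 0.4
t 5.2 T [-106.2  179.2] z 6.3 yawT -0.0 tilt 0.0 F_T [-1.7 -0.9  0.5] w 0.8
```

```bash
python3 -m handwheel '[{"linear":[2,0,0],"yaw":0,"claw":0.2},{"linear":[2,0,0],"yaw":0,"claw":0.2},{"linear":[0,0,0],"yaw":0,"claw":0.2}]'
python3 -c "from h import *;st()"
python3 -m handwheel '[{"linear":[1,0,0],"yaw":0,"claw":0.2},{"linear":[1,0,0],"yaw":0,"claw":0.2},{"linear":[0,0,0],"yaw":0,"claw":0.2}]'
python3 -c "from h import *;st()"
```

```text
clock: 5.45
eef_pos: [0.5498, 0.1864, 0.0062]
orientation: [3.133, -0.234, -0.001]
contact_force: [-2.6, -0.1, 1.4]
width: 0.798
finger_force: 1.6
t 5.45 T [-102.4  179.1] z 6.2 yawT -0.0 tilt 0.0 F_T [-2.5 -0.5  1.4] w 0.8
clock: 5.7
eef_pos: [0.5498, 0.1863, 0.0062]
orientation: [3.132, -0.234, -0.006]
contact_force: [-10.6, 3.4, 7.5]
width: 0.799
finger_force: 5.8
t 5.7 T [-102.4  179. ] z 6.2 yawT -0.0 tilt 0.2 F_T [-11.    1.8   7.5] w 0.8
```

Seated on the fence: the force jumped to 11 N with no motion. I'll press slightly, back off, lift, turn -90° and go to the left end.

```bash
python3 -m handwheel '[{"linear":[1,0,0],"yaw":0,"claw":0.2},{"linear":[0,0,0],"yaw":0,"claw":0.2}]'
python3 -m handwheel '[{"linear":[-15,0,0],"yaw":0,"claw":0.2},{"linear":[-20,0,0],"yaw":0,"claw":0.2},{"linear":[0,0,-30],"yaw":0,"claw":0.5},{"linear":[0,0,-30],"yaw":0,"claw":0.5},{"linear":[0,0,-30],"yaw":0,"claw":0.5},{"linear":[0,-35,0],"yaw":0,"claw":0.5},{"linear":[0,-35,0],"yaw":0,"claw":0.5},{"linear":[0,-35,0],"yaw":0,"claw":0.5},{"linear":[0,0,0],"yaw":0,"claw":0.5}]'
python3 -m handwheel '[{"linear":[0,0,0],"yaw":-7,"claw":0.5},{"linear":[0,0,0],"yaw":-7,"claw":0.5},{"linear":[0,0,0],"yaw":-7,"claw":0.5},{"linear":[0,0,0],"yaw":-7,"claw":0.5},{"linear":[0,0,0],"yaw":-7,"claw":0.5},{"linear":[0,0,0],"yaw":-7,"claw":0.5},{"linear":[0,0,0],"yaw":-7,"claw":0.5},{"linear":[0,0,0],"yaw":-7,"claw":0.5},{"linear":[0,0,0],"yaw":-7,"claw":0.5},{"linear":[0,0,0],"yaw":-7,"claw":0.5}]' | head -1
python3 -m handwheel '[{"linear":[0,0,0],"yaw":-7,"claw":0.5},{"linear":[0,0,0],"yaw":-7,"claw":0.5},{"linear":[0,0,0],"yaw":-6,"claw":0.5},{"linear":[0,0,0],"yaw":0,"claw":0.5}]' | head -1
python3 -c "
from h import *;st()
B,P,c=find();print(B,T(B[0]))
for p in P: print(p)"
```

```text
clock: 5.87
eef_pos: [0.5498, 0.1863, 0.0061]
orientation: [3.132, -0.234, -0.009]
contact_force: [-14.9, 5.8, 11.0]
width: 0.803
finger_force: 7.8
clock: 6.62
eef_pos: [0.5365, 0.3009, 0.0976]
orientation: [-3.129, 0.23, -0.008]
contact_force: [-0.1, -0.2, 0.3]
width: 0.498
finger_force: 0.0
clock: 7.45
clock: 7.78
t 7.78 T [-133.7  284.1] z 96.4 yawT 90.3 tilt 0.1 F_T [0.2 0.6 0.7] w 0.5
(array([959.76757812,  91.44171906]), [55.002052307128906, 332.416259765625], np.float32(-0.342053)) [317. 146.]
[327.15909091 113.22727273]
[187.88235294 115.55882353]
[141.78947368 172.63157895]
```

```bash
python3 -m handwheel '[{"linear":[0,30,0],"yaw":0.3,"claw":0.5},{"linear":[0,30,0],"yaw":0,"claw":0.5},{"linear":[0,27,0],"yaw":0,"claw":0.5},{"linear":[0,0,0],"yaw":0,"claw":0.5},{"linear":[0,0,30],"yaw":0,"claw":0.5},{"linear":[0,0,30],"yaw":0,"claw":0.5},{"linear":[0,0,20],"yaw":0,"claw":0.5},{"linear":[0,0,0],"yaw":0,"claw":0.5}]'
python3 -c "
from h import *;st()
im=camera('top');cv2.imwrite('pics/t3.png',cv2.resize(im[140:290,60:260,::-1],None,fx=4,fy=4))"
```

```text
clock: 8.5
eef_pos: [0.6166, 0.2803, 0.0117]
orientation: [-2.388, -2.038, 0.011]
contact_force: [-0.8, -0.8, 0.6]
width: 0.498
finger_force: 0.0
t 8.5 T [-50.3 281.9] z 11.7 yawT 89.5 tilt 0.4 F_T [-0.7 -0.9  0.6] w 0.5
```

View pics/t3.png

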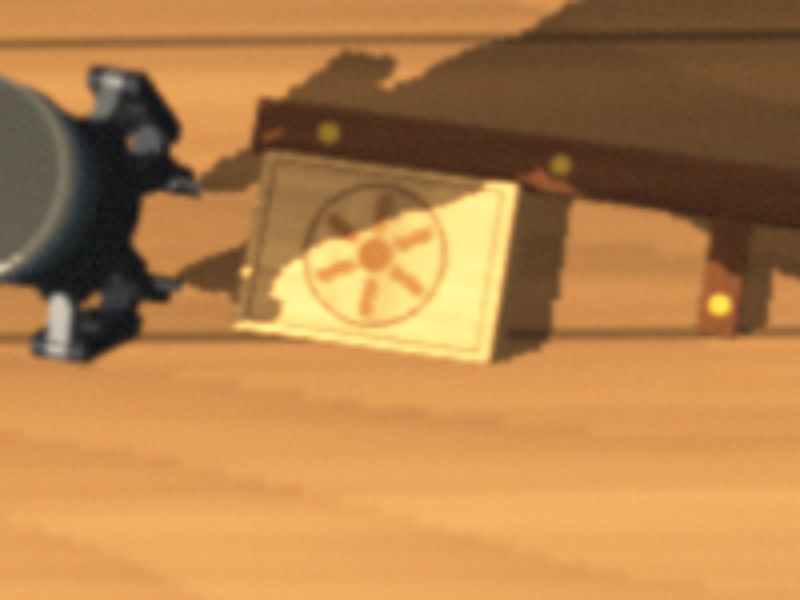

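The blank is against the fence (right front corner at crop (518,185)). The fingers face its left end at about (245,260) with a free gap. I'll lower a little and push along -y (tool -x).

```bash
python3 -m handwheel '[{"linear":[0,3,5],"yaw":-0.4,"claw":0.5},{"linear":[0,0,0],"yaw":0,"claw":0.5},{"linear":[-10,0,0],"yaw":0,"claw":0.5},{"linear":[-10,0,0],"yaw":0,"claw":0.5},{"linear":[-8,0,0],"yaw":0,"claw":0.5},{"linear":[-8,0,0],"yaw":0,"claw":0.5},{"linear":[-8,0,0],"yaw":0,"claw":0.5},{"linear":[-8,0,0],"yaw":0,"claw":0.5},{"linear":[-8,0,0],"yaw":0,"claw":0.5},{"linear":[0,0,0],"yaw":0,"claw":0.5}]'
python3 -c "from h import *;st()"
```

```text
clock: 9.38
eef_pos: [0.614, 0.2206, 0.0116]
orientation: [2.38, 2.051, -0.0]
contact_force: [-1.0, -0.3, 0.9]
width: 0.495
finger_force: 0.0
t 9.38 T [-44.1 222.4] z 11.6 yawT 90.0 tilt 0.0 F_T [-0.9 -0.4  0.9] w 0.5
```

```bash
python3 -m handwheel '[{"linear":[-8,0,0],"yaw":0,"claw":0.5},{"linear":[-8,0,0],"yaw":0,"claw":0.5},{"linear":[-8,0,0],"yaw":0,"claw":0.5},{"linear":[-8,0,0],"yaw":0,"claw":0.5},{"linear":[-8,0,0],"yaw":0,"claw":0.5},{"linear":[-7,0,0],"yaw":0,"claw":0.5},{"linear":[-6,0,0],"yaw":0,"claw":0.5},{"linear":[-4,0,0],"yaw":0,"claw":0.5},{"linear":[0,0,0],"yaw":0,"claw":0.5}]'
python3 -c "
from h import *;st()
im=camera('top');cv2.imwrite('pics/t4.png',cv2.resize(im[140:290,60:260,::-1],None,fx=4,fy=4))"
```

```text
clock: 10.13
eef_pos: [0.6053, 0.1643, 0.011]
orientation: [2.379, 2.051, -0.002]
contact_force: [-0.1, 0.1, -0.2]
width: 0.501
finger_force: 0.0
t 10.13 T [-44.3 165.5] z 11.0 yawT 90.1 tilt 0.1 F_T [-0.1  0.1 -0.2] w 0.5
```

View pics/t4.png

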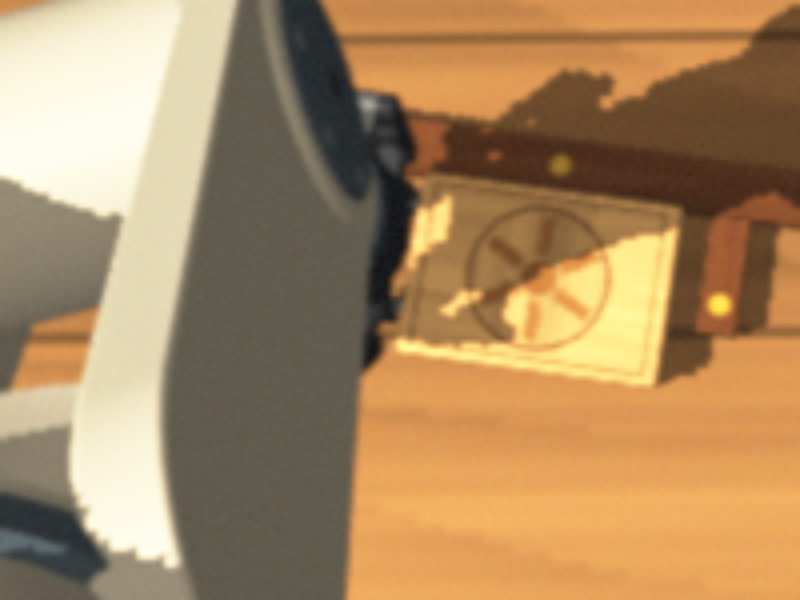

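The blank has slid along the fence, with its right end at crop x≈680 and the stop flank at about 710. Roughly 14 mm is left.

```bash
python3 -m handwheel '[{"linear":[-4,0,0],"yaw":0,"claw":0.5},{"linear":[-4,0,0],"yaw":0,"claw":0.5},{"linear":[-2,0,0],"yaw":0,"claw":0.5},{"linear":[0,0,0],"yaw":0,"claw":0.5}]'
python3 -c "from h import *;st()"
python3 -m handwheel '[{"linear":[-1.5,0,0],"yaw":0,"claw":0.5},{"linear":[-1.5,0,0],"yaw":0,"claw":0.5},{"linear":[0,0,0],"yaw":0,"claw":0.5}]'
python3 -c "from h import *;st()"
python3 -m handwheel '[{"linear":[-1,0,0],"yaw":0,"claw":0.5},{"linear":[-1,0,0],"yaw":0,"claw":0.5},{"linear":[0,0,0],"yaw":0,"claw":0.5}]'
python3 -c "from h import *;st()"
```

```text
clock: 10.52
eef_pos: [0.6039, 0.1552, 0.011]
orientation: [-2.379, -2.052, 0.001]
contact_force: [-0.2, -0.3, 0.5]
width: 0.498
finger_force: 0.0
t 10.52 T [-44.3 156.3] z 11.0 yawT 90.1 tilt 0.0 F_T [-0.1 -0.3  0.5] w 0.5
clock: 10.77
eef_pos: [0.6037, 0.1526, 0.0112]
orientation: [-2.379, -2.052, 0.0]
contact_force: [-0.8, 0.2, 0.5]
width: 0.503
finger_force: 0.0
t 10.77 T [-44.1 153.6] z 11.2 yawT 90.1 tilt 0.0 F_T [-0.8  0.1  0.5] w 0.5
clock: 11.02
eef_pos: [0.6035, 0.1508, 0.0113]
orientation: [-2.379, -2.052, 0.0]
contact_force: [0.3, 0.5, -0.5]
width: 0.5
finger_force: 0.3
t 11.02 T [-44.1 151.8] z 11.3 yawT 90.1 tilt 0.0 F_T [ 0.2  0.6 -0.5] w 0.5
```

```bash
python3 -m handwheel '[{"linear":[-1,0,0],"yaw":0,"claw":0.5},{"linear":[-1,0,0],"yaw":0,"claw":0.5},{"linear":[0,0,0],"yaw":0,"claw":0.5}]'
python3 -c "from h import *;st()"
python3 -m handwheel '[{"linear":[-1,0,0],"yaw":0,"claw":0.5},{"linear":[-1,0,0],"yaw":0,"claw":0.5},{"linear":[0,0,0],"yaw":0,"claw":0.5}]'
python3 -c "from h import *;st()"
```

```text
clock: 11.27
eef_pos: [0.6034, 0.149, 0.0114]
orientation: [-2.379, -2.052, -0.001]
contact_force: [0.1, 3.0, -1.1]
width: 0.497
finger_force: 1.5
t 11.27 T [-43.9 150.1] z 11.4 yawT 90.1 tilt 0.0 F_T [-0.3  3.  -1.1] w 0.5
clock: 11.52
eef_pos: [0.6034, 0.1489, 0.0116]
orientation: [-2.379, -2.05, -0.004]
contact_force: [-0.8, 14.3, -1.5]
width: 0.499
finger_force: 6.8
t 11.52 T [-43.9 150. ] z 11.6 yawT 90.0 tilt 0.2 F_T [-2.9 14.  -1.5] w 0.5
```

The stop is reached: 14 N with no motion. I'll retract and view the result before a final nudge to the fence.

```bash
python3 -m handwheel '[{"linear":[15,0,0],"yaw":0,"claw":0.5},{"linear":[15,0,0],"yaw":0,"claw":0.5},{"linear":[0,0,-30],"yaw":0,"claw":0.5},{"linear":[0,0,-35],"yaw":0,"claw":0.5},{"linear":[0,-30,-35],"yaw":0,"claw":0.2},{"linear":[0,-35,0],"yaw":0,"claw":0.2},{"linear":[0,-35,0],"yaw":0,"claw":0.2},{"linear":[0,-35,0],"yaw":0,"claw":0.2},{"linear":[0,-35,0],"yaw":0,"claw":0.2},{"linear":[0,-15,0],"yaw":0,"claw":0.2}]'
python3 -m handwheel '[{"linear":[0,0,0],"yaw":0,"claw":0.2}]' | head -1
python3 -c "
from h import *;st()
B,P,c=find();print(B,T(B[0]),B[2]+8.53)
im=camera('top');cv2.imwrite('pics/t5.png',cv2.resize(im[140:290,100:300,::-1],None,fx=4,fy=4))"
```

```text
clock: 12.35
eef_pos: [0.4229, 0.2034, 0.1077]
orientation: [-2.377, -2.053, 0.005]
contact_force: [1.3, -0.6, 0.3]
width: 0.797
finger_force: 0.0
clock: 12.43
t 12.43 T [-229.8  177.4] z 107.8 yawT 90.2 tilt 0.2 F_T [-0.1  0.1  0.5] w 0.8
(array([590.23132324,  75.56052399]), [90.29727172851562, 129.78929138183594], np.float32(-8.402319)) [-46.1  75.5] 0.12768078
```

View pics/t5.png

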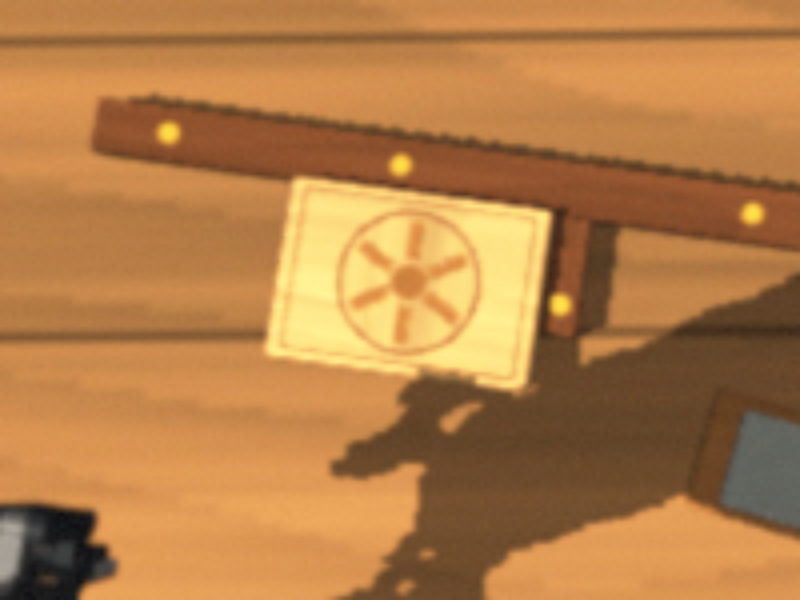

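The blank sits in the corner at T(-46.1, 75.5), 0.1° off, so it is within about a millimetre. I'll give it one confirming nudge towards the fence.

```bash
python3 -m handwheel '[{"linear":[0,0,0],"yaw":7,"claw":0.2},{"linear":[0,0,0],"yaw":7,"claw":0.2},{"linear":[0,0,0],"yaw":7,"claw":0.2},{"linear":[0,0,0],"yaw":7,"claw":0.2},{"linear":[0,0,0],"yaw":7,"claw":0.2},{"linear":[0,0,0],"yaw":7,"claw":0.2},{"linear":[0,0,0],"yaw":7,"claw":0.2},{"linear":[0,0,0],"yaw":7,"claw":0.2},{"linear":[0,0,0],"yaw":7,"claw":0.2},{"linear":[0,0,0],"yaw":7,"claw":0.2}]' | head -1
python3 -m handwheel '[{"linear":[0,0,0],"yaw":7,"claw":0.2},{"linear":[0,0,0],"yaw":7,"claw":0.2},{"linear":[0,0,0],"yaw":6,"claw":0.2},{"linear":[20,35,0],"yaw":0,"claw":0.2},{"linear":[20,35,0],"yaw":0,"claw":0.2},{"linear":[20,30,0],"yaw":0,"claw":0.2},{"linear":[20,0,0],"yaw":0,"claw":0.2},{"linear":[0,0,0],"yaw":0,"claw":0.2}]' | head -1
python3 -c "from h import *;st()"
```

```text
clock: 13.37
clock: 14.03
t 14.03 T [-140.1   76.7] z 108.6 yawT -0.1 tilt 0.3 F_T [0.6 0.4 0.2] w 0.8
```

```bash
python3 -m handwheel '[{"linear":[0,0,35],"yaw":0,"claw":0.2},{"linear":[0,0,35],"yaw":0,"claw":0.2},{"linear":[0,0,25],"yaw":0,"claw":0.2},{"linear":[0,0,7],"yaw":0,"claw":0.2},{"linear":[0,0,0],"yaw":0,"claw":0.2},{"linear":[15,0,0],"yaw":0,"claw":0.2},{"linear":[10,0,0],"yaw":0,"claw":0.2},{"linear":[5,0,0],"yaw":0,"claw":0.2},{"linear":[0,0,0],"yaw":0,"claw":0.2}]' | head -1
python3 -c "from h import *;st()"
```

```text
clock: 14.78
t 14.78 T [-113.5   78.4] z 7.3 yawT 0.1 tilt 0.2 F_T [-0.1 -0.5 -1.3] w 0.8
```

```bash
python3 -m handwheel '[{"linear":[3,0,0],"yaw":0,"claw":0.2},{"linear":[3,0,0],"yaw":0,"claw":0.2},{"linear":[2,0,0],"yaw":0,"claw":0.2},{"linear":[1,0,0],"yaw":0,"claw":0.2},{"linear":[0,0,0],"yaw":0,"claw":0.2}]' | head -1
python3 -c "from h import *;st()"
python3 -m handwheel '[{"linear":[1,0,0],"yaw":0,"claw":0.2},{"linear":[1,0,0],"yaw":0,"claw":0.2},{"linear":[1,0,0],"yaw":0,"claw":0.2},{"linear":[0,0,0],"yaw":0,"claw":0.2}]' | head -1
python3 -c "from h import *;st()"
```

```text
clock: 15.2
t 15.2 T [-107.    77.8] z 6.0 yawT 0.1 tilt 0.0 F_T [-0.6 -0.4 -0.6] w 0.8
clock: 15.53
t 15.53 T [-103.9   77.8] z 5.9 yawT 0.1 tilt 0.0 F_T [-0.4 -0.2 -0.1] w 0.8
```

```bash
python3 -m handwheel '[{"linear":[1,0,0],"yaw":0,"claw":0.2},{"linear":[1,0,0],"yaw":0,"claw":0.2},{"linear":[1,0,0],"yaw":0,"claw":0.2},{"linear":[0,0,0],"yaw":0,"claw":0.2}]' | head -1
python3 -c "from h import *;st()"
python3 -m handwheel '[{"linear":[1,0,0],"yaw":0,"claw":0.2},{"linear":[0,0,0],"yaw":0,"claw":0.2}]' | head -1
python3 -c "from h import *;st()"
```

```text
clock: 15.87
t 15.87 T [-102.4   77.6] z 5.7 yawT 0.1 tilt 0.2 F_T [-4.3  0.9  3.1] w 0.8
clock: 16.03
t 16.03 T [-102.4   77.5] z 5.6 yawT 0.1 tilt 0.3 F_T [-8.6  1.3  5.1] w 0.8
```

Contact is at the same x (-102.4) as the first seating, so the long side is flush. I'll back off, lift clear and check.

```bash
python3 -m handwheel '[{"linear":[-10,0,0],"yaw":0,"claw":0.2},{"linear":[-25,0,0],"yaw":0,"claw":0.2},{"linear":[-30,0,0],"yaw":0,"claw":0.2},{"linear":[-20,0,-35],"yaw":0,"claw":0.2},{"linear":[-20,0,-35],"yaw":0,"claw":0.2},{"linear":[0,-35,-35],"yaw":0,"claw":0.2},{"linear":[0,-35,-30],"yaw":0,"claw":0.2},{"linear":[0,-35,0],"yaw":0,"claw":0.2},{"linear":[0,0,0],"yaw":0,"claw":0.2},{"linear":[0,0,0],"yaw":0,"claw":0.2}]' | head -1
python3 -c "
from h import *;st()
B,P,c=find();print(B,T(B[0]),B[2]+8.53)
im=camera('top');cv2.imwrite('pics/t6.png',im[:,:,::-1])"
```

```text
clock: 16.87
t 16.87 T [-205.2  175.3] z 133.1 yawT 0.3 tilt 0.1 F_T [-0.4 -0.8  0.1] w 0.8
(array([590.2130127 ,  75.57512665]), [90.3378677368164, 129.81283569335938], np.float32(-8.4023075)) [-46.1  75.5] 0.12769222
```

View pics/t6.png

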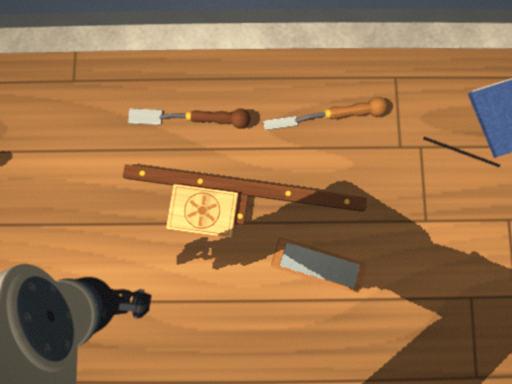

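The blank at (203,209) sits in the corner of the fence and centre stop. It didn't move in the confirming nudge, the stone and gouges are where they were, and the hand is clear at (130,302).

```bash
python3 -c "
from cell import r
print(r.job_done())"
```

```text
the job is handed in; nothing more can be done
None
```

The blank is seated with its long side against the fence and its end against the left flank of the centre stop, within about 1 mm by camera; the stone and gouges look unmoved, the hand is clear, and the job was handed in at about 17 s.

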